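# Roll the roller between the bench centres

## Task

Roll the metal roller along the grey mat, by pushing near its top with the fingertips, until it lies at rest between the two pointed bench centres, lined up so that both points face the middle of its ends. It must roll there along the mat (not be picked up or slid), and the slotted part, the bushing and the gear standing around are left where they are.

Things in the scene. Friction and masses are not known exactly. Their poses are not given: they have to be found in the camera images.
- centres: Fixed bench centres: grey rubber mat, 150 (x) by 360 (y, rolling direction) by 3 mm, with a small grey head at each long side, half way along. Origin: middle of the mat, at worktop height; z up. Heads: |x| 82 to 131 mm, |y| under 30 mm, 36 mm high. Each has a cone pointing inward, tip at x = +76 or -76 mm, y = 0, 25 mm up.
- roller: Aluminium roller, dark end caps, 44 mm diameter, 120 mm long, about 0.35 kg, across the mat near either end, 105 to 145 mm from the centre line. Origin: its middle, 25 mm above the worktop. x: its axis (within 0.04 rad of the centres' x at start); z: to its keyway, up at start. Fingertips grip its skin: dragged over its top they roll it half as far as they go. Let go slow, it stops in some mm.
- centre_line (a point): The point midway between the two cone tips, 25 mm above the worktop; axes as the centres. The middle of the roller must come to rest here.
- sample_rotor: Loose turned steel part with slots, 48 mm across, 37 mm high, standing on the mat near the end opposite the roller. Origin at the centre of its underside. To be left alone.
- bushing: Loose bronze bushing, 32 mm across, 24 mm high, standing on the worktop just beside the mat. Origin at the centre of its underside. To be left alone.
- gear: Loose small gear, 33 mm across, 16 mm high, standing on the worktop just beside the mat. Origin at the centre of its underside. To be left alone.

How it is judged (in metres and radians):
On the way, in this order (a step that is already met when the one before it is completed fails the run):
1. the roller has rolled half a turn (keyway underneath) (angle between roller's own z axis and vertical above 2.6 rad), for 0.02 s.
2. the roller has rolled on well past half a turn (keyway coming up again) (angle between roller's own z axis and vertical below 2.3 rad), for 0.02 s.
At the end, for the whole second after the job is handed in: The roller lies still on the mat between the cones, its middle within 7 mm of the line of the centres along the mat and within 14 mm of midway between the tips, its axis within 0.1 rad of the line through the tips; the slotted part, bushing and gear within 20 mm of where they stood (y of roller in the frame of centre_line between -0.007 and 0.007 m and x of roller in the frame of centre_line between -0.014 and 0.014 m and height (world z) of roller below 0.029 m and angle between the x axis of roller and the x axis of centres, either way round below 0.1 rad and linear speed of roller below 0.01 m/s and distance of each of sample_rotor, bushing, gear from where it was at the start of the episode below 0.02 m); the robot touches nothing.
It fails at once if the roller is lifted (more than 10 mm) (height (world z) of roller above 0.035 m).
It fails at once if the roller is pushed low down instead of near its top (grasp point, some 19 mm above the fingertips, below 40 mm) (contact force between the fingers and roller above 0.5 N and height (world z) of the grasp point below 0.04 m).
It fails at once if a bystander is knocked away (more than 20 mm) (distance of any of sample_rotor, bushing, gear from where it was at the start of the episode above 0.02 m).
It also fails if it takes over 61 s, if anything falls off the work surface, if the arm or the gripper's body presses on something with over 40 N, if the wrist force passes 120 N, or if a joint passes its speed limit or range.

## Robot

A 6-joint arm with a two-finger parallel gripper is mounted at the origin on a cart in front of the work surface, level with it; the furniture and walls round the work are solid. World frame = base frame: x ahead of the robot, y to its left, z up, the work surface at z = 0. Lengths are in m, angles in degrees, forces in N, time in s.
With the tool pointing down it reaches from about 0.325 to 0.85 m from the base axis. Payload 15.5 kg.
Tool frame: the origin (TCP) lies at the very end of the fingers, on their centre line; the grasp point (between the pads) lies arm.grip_depth behind it (arm.grip_depth is the distance from the TCP to the grasp point, in m); z points along the fingers, y is the line along which they close (so a half turn about z gives the same grasp; the last joint's range is limited). The gripper opens to 91 mm and grips with 3 to 60 N. Pads are 32 mm wide; open, the fingers measure 118 mm over their backs; the gripper's body (76 mm by 178 mm) begins 60 mm behind the grasp point.
Start: joints at [59.33, 28.281, 77.091, -0, 74.628, -5.472], TCP at [0.266, 0.566, 0.214] pointing down, gripper open.
Joint ranges: [-166.48, 166.48], [-47.26, 123.95], [12.59, 153.08], [-70.14, 250.14], [6.76, 159.57], [-176.63, 176.63]. Speed limits (degrees/s): [108.29, 108.29, 147.25, 172.46, 172.46, 172.46].

## Interface

Orientations are given as a 3x3 rotation matrix whose columns are the frame's x, y, z axes.
In Python, from rig import arm gives the robot as it stands. Calls block until the motion is done:
- arm.move_to(position, orientation): joint-space move of the TCP to a pose.
- arm.move_l(position, orientation=None, feed=0.15): straight line of the TCP; orientation=None keeps the orientation; feed is the mean speed in m/s.
- arm.move_joints(angles): joint-space move.
- arm.grip(opening): finger opening in m; the grip force is fixed at half the most; returns when the fingers have stopped.
- arm.sleep(seconds).
- arm.solve_ik(position, orientation): joint angles nearest the present ones, or None.
- arm.snapshot(name): name is "scene" or "top"; returns the picture (420x560x3 uint8, red, green, blue); there is no depth.
- arm.get_calibration(name): a dict with "intrinsics" (3x3 intrinsics, pixels), "cam_to_world" (4x4, takes a point from camera to world coordinates). Camera axes: x right, y down, z forward; pixel columns grow to the right and rows downward; lengths in m; the calibration is good to about 2 mm. A picture is of the moment at which its call begins. get_calibration takes no time and is no camera call.
A pose or a line that the arm cannot do raises arm.Unreachable and nothing moves.
- arm.sign_off(): hands the job in; it is judged then, once.
Readings, each from a call of its own:
- arm.current_t(): time.
- arm.current_joint_positions(): joint angles.
- arm.current_dq(): joint speeds.
- arm.current_tau(): joint torques, N m.
- arm.current_ee_pos(): TCP position.
- arm.current_tool_rot(): TCP orientation.
- arm.current_force(): force on the tool from outside, world axes, zero at the start.
- arm.current_torque(): the same for the moment, N m.
- arm.current_width(): finger opening in m.
- arm.current_grasp_force(): force on a finger pad.
Only numpy, scipy, OpenCV 4.12 (cv2) and the standard library are available. Lean on these libraries where they do the work, as an engineer would, in place of code of your own. Each camera call takes 0.05 s, during which the arm holds its last target. There are 200 camera calls.

## Working session

There is one attempt and no reset: what is moved stays moved. The work goes in short steps, each a Python script; the robot and the scene stay as the last script left them, time stands still between calls to the robot, and variables do not carry over. Pictures are saved under pics/ and viewed, at most 10 in all, crops included, and the job is handed in when it is done.

```bash
mkdir -p pics; python3 - <<'E'
from rig import arm
import cv2,numpy as np
for n in("scene","top"):
    im=arm.snapshot(n); cv2.imwrite(f"pics/{n}0.png",im[:,:,::-1]); c=arm.get_calibration(n)
    print(n,np.round(c["intrinsics"],1).tolist(),np.round(c["cam_to_world"],3).tolist())
print(arm.grip_depth,arm.current_t(),np.round(arm.current_tool_rot(),3).tolist())
E
```

```text
scene [[532.6, 0.0, 273.8], [0.0, 532.6, 204.7], [0.0, 0.0, 1.0]] [[0.657, -0.349, 0.668, -0.104], [-0.754, -0.299, 0.585, -0.683], [-0.005, -0.888, -0.46, 0.492], [0.0, 0.0, 0.0, 1.0]]
top [[517.8, 0.0, 288.7], [0.0, 517.8, 211.3], [0.0, 0.0, 1.0]] [[0.003, -0.986, 0.167, 0.375], [-1.0, -0.001, 0.014, -0.102], [-0.014, -0.167, -0.986, 1.011], [0.0, 0.0, 0.0, 1.0]]
0.0188 0.1 [[-0.905, 0.426, -0.001], [0.426, 0.905, -0.001], [-0.0, -0.002, -1.0]]
```

View pics/scene0.png

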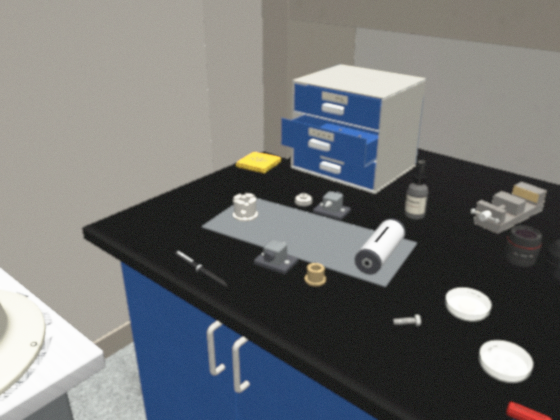

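View pics/top0.png

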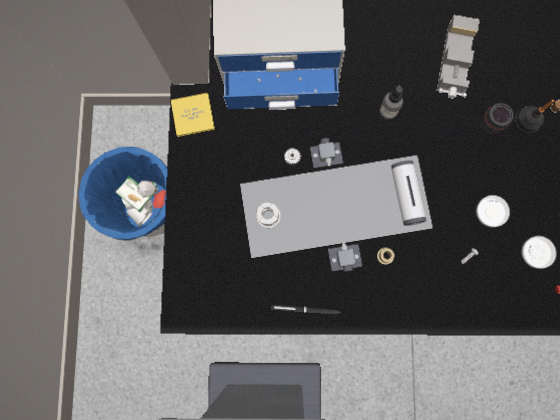

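The top view shows the mat with corners near (241,184), (418,156), (432,228), (251,256). The roller is at (408,192), the rotor at (268,215), the bushing at (386,256), the gear at (292,156) and the cones near (330,165) and (343,245). The scene view agrees, with the roller at (380,247). Next I rectify the top view onto horizontal planes and measure there.

```bash
cat > h.py <<'E'
from rig import arm
import cv2,numpy as np
X0,Y0,S=0.25,0.05,2000.  # rectified: col=(Y0-y)*S, row=(X1-x)*S
X1=0.56
def proj(n,P):
    c=arm.get_calibration(n); T=np.linalg.inv(c["cam_to_world"]); q=(np.atleast_2d(P)@T[:3,:3].T+T[:3,3])@np.array(c["intrinsics"]).T
    return q[:,:2]/q[:,2:]
def rect(im,z,n="top"):
    w=np.array([[X1,Y0],[X1,Y0-.4],[X0,Y0-.4],[X0,Y0]])
    src=proj(n,np.c_[w,np.full(4,z)]).astype(np.float32)
    dst=np.c_[(Y0-w[:,1])*S,(X1-w[:,0])*S].astype(np.float32)
    return cv2.warpPerspective(im,cv2.getPerspectiveTransform(src,dst),(800,620),flags=cv2.INTER_CUBIC)
def w(c,r): return np.array([X1-r/S,Y0-c/S])
def blob(m,kern=3):
    m=cv2.morphologyEx(m.astype(np.uint8),cv2.MORPH_OPEN,np.ones((kern,kern)))
    cs,_=cv2.findContours(m,cv2.RETR_EXTERNAL,cv2.CHAIN_APPROX_NONE); return max(cs,key=cv2.contourArea)
def pose(cn):
    """centre (world xy), long-axis angle (world), size mm"""
    b=cv2.boxPoints(cv2.minAreaRect(cn)); p=np.array([w(*q) for q in b])
    e=[p[1]-p[0],p[2]-p[1]]; L=[np.linalg.norm(v) for v in e]; d=e[int(np.argmax(L))]
    return p.mean(0),np.arctan2(d[1],d[0]),np.sort(L)[::-1]*1e3
def roller():
    """white body of the roller seen in the top view, at axis height"""
    g=rect(arm.snapshot("top"),.025).min(2)
    cn=blob(g>165,9); return pose(cn)
E
python3 - <<'E'
from h import *
im=arm.snapshot("top"); g=rect(im,.003); r=rect(im,.025)
m=(g.min(2)>95)
cn=blob(m,15); p=pose(cn); print("mat",p); 
print("rol",roller())
for i in (0,): pass
cv2.drawContours(g,[cn],-1,(255,0,0),1)
b=blob(r.min(2)>165,9); cv2.drawContours(r,[b],-1,(255,0,0),1)
cv2.imwrite("pics/matz.png",g[:,:,::-1]); cv2.imwrite("pics/rolz.png",r[:,:,::-1])
E
```

```text
mat (array([ 0.50725   , -0.17249998], dtype=float32), np.float32(-1.5707964), array([354.      , 105.499985], dtype=float32))
rol (array([ 0.5340211 , -0.17456174], dtype=float32), np.float32(-1.4070582), array([340.78876, 108.66169], dtype=float32))
```

View pics/matz.png

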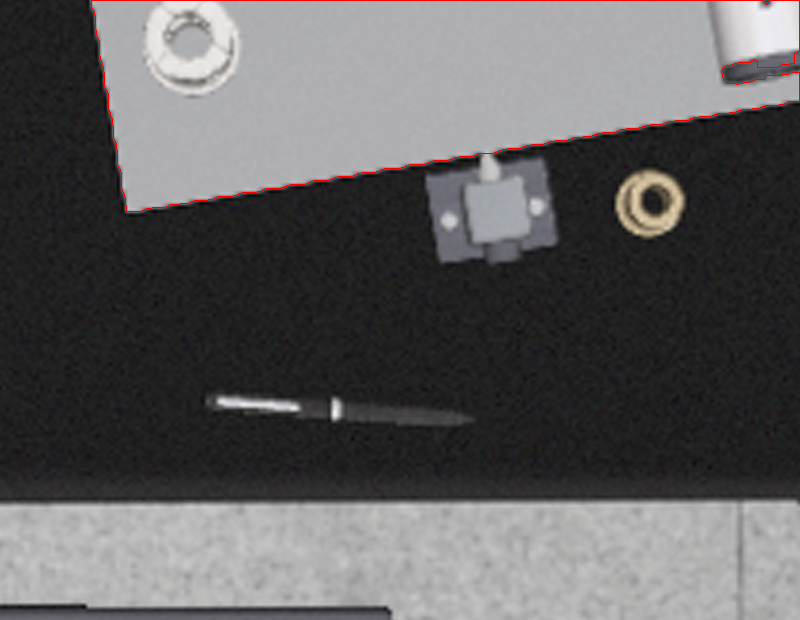

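View pics/rolz.png

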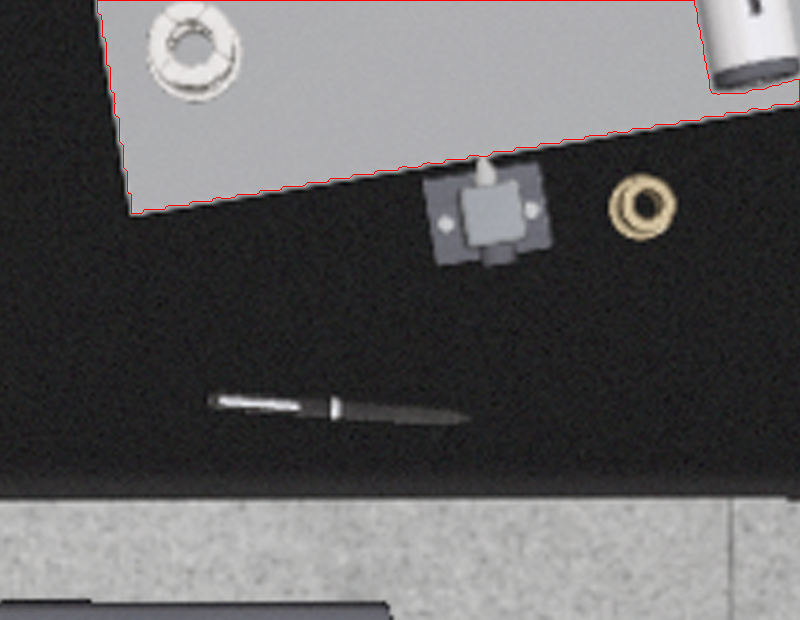

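These rectified views cut off the far side: the mat runs from column 95 and the roller starts at column 700. I shift the window and raise the roller threshold.

```bash
sed -i 's/^X0,Y0,S=.*/X0,Y0,S=0.42,0.02,1800./; s/^X1=.*/X1=0.72/; s/Y0-\.4\b/Y0-.44/g; s/(800,620)/(792,540)/; s/g>165/g>205/' h.py
python3 - <<'E'
from h import *
im=arm.snapshot("top"); g=rect(im,.003); r=rect(im,.025)
cn=blob(g.min(2)>110,15); cn=cv2.convexHull(cn); p=pose(cn); print("mat",p)
q=roller(); print("rol",q)
b=blob(r.min(2)>205,9)
cv2.drawContours(r,[b],-1,(255,0,0),1)
x=np.array([np.cos(p[1]),np.sin(p[1])])  # mat long axis
for s in(-1,1): # predicted cone tips at z=.025
    n=np.array([-x[1],x[0]]); t=p[0]+s*.076*n; cv2.circle(r,(int((Y0-t[1])*S),int((X1-t[0])*S)),4,(0,255,0),1)
bx=lambda p:0
cv2.drawContours(r,[cn],-1,(0,0,255),1)
cv2.imwrite("pics/rolz2.png",r[:,:,::-1])
d=q[0]-p[0]; print("along",d@x,"lat",d@np.array([-x[1],x[0]]),"yaw rel",np.degrees(q[1]-p[1]))
E
```

```text
mat (array([ 0.5573874, -0.1782132], dtype=float32), np.float32(-1.4056476), array([360.3991 , 151.06438], dtype=float32))
rol (array([ 0.58227855, -0.32214674], dtype=float32), np.float32(-2.9609742), array([106.2004  ,  33.727272], dtype=float32))
along 0.14606726 lat 0.00088993646 yaw rel -89.11365
```

View pics/rolz2.png

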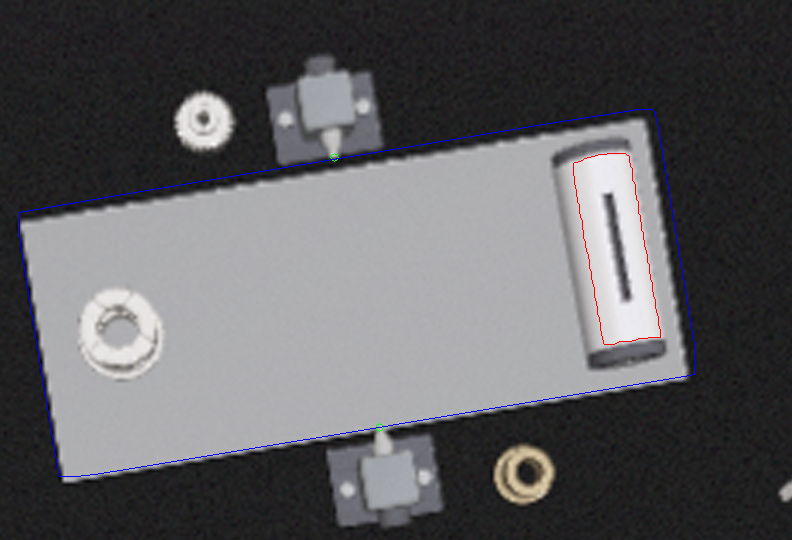

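The predicted cone tips (green) match the real ones at (333,157) and (379,427), so the mat pose is good. The roller mask is biased by shading. I switch to masking everything that differs from the mat grey.

```bash
cat >> h.py <<'E'
C=np.array([.5574,-.1782]); A=-1.4056
L=-np.array([np.cos(A),np.sin(A)])   # along mat, towards the centre from the roller's start side (-> +y)
N=np.array([L[1],-L[0]])            # across the mat, away from the robot
N=N if N[0]>0 else -N
def roller(save=None):
    """(along, lateral, yaw deg) of the roller relative to the centre line; along<0 at start"""
    r=rect(arm.snapshot("top"),.025); g=r.astype(int).mean(2)
    px=lambda p:[(Y0-p[1])*S,(X1-p[0])*S]
    zone=np.zeros(g.shape,np.uint8)
    P=[C+a*L+b*N for a,b in((-.168,-.066),(-.168,.070),(.07,.070),(.07,-.066))]
    cv2.fillPoly(zone,[np.int32([px(p) for p in P])],1)
    lvl=np.median(g[zone>0]); m=((abs(g-lvl)>10)&(zone>0)).astype(np.uint8)
    m=cv2.morphologyEx(m,cv2.MORPH_CLOSE,np.ones((9,9)))
    cn=cv2.convexHull(blob(m,9)); c,a,s=pose(cn)
    if save: cv2.drawContours(r,[cn],-1,(255,0,0),1); cv2.imwrite(save,r[:,:,::-1])
    d=c-C; yaw=(np.degrees(a-np.arctan2(N[1],N[0]))+90)%180-90
    return d@L,d@N,yaw,s
E
python3 - <<'E'
from h import *
print(C,L,N); q=roller("pics/r3.png"); print(q)
# check heights: project roller in scene view
r=C+q[0]*L+q[1]*N
im=arm.snapshot("scene")
for s in(-1,1):
  for k in(-1,0,1):
    # silhouette sides at axis height and top line
    p=np.r_[r+s*.06*N+k*.022*L,.025 if k else .047]; u=proj("scene",p)[0]; cv2.circle(im,tuple(np.int32(np.round(u))),1,(255,0,0),-1)
cv2.imwrite("pics/s3.png",cv2.resize(im[190:300,300:450,::-1],None,fx=4,fy=4,interpolation=cv2.INTER_CUBIC))
a=np.vstack([cv2.imread("pics/s3.png")]); b=cv2.imread("pics/r3.png")[60:440,500:720]
H=np.zeros((440,820,3),np.uint8); H[:,:600]=a; H[:380,600:820]=b; cv2.imwrite("pics/both.png",H[:,:800])
yd=np.r_[0,0,0]
for w_ in (-.146,.03):
    t=C+w_*L; R=np.c_[np.r_[L,0],np.r_[N,0],[0,0,-1]]
    for sg in(1,-1):
        Rr=R*np.array([sg,sg,1]); print(np.linalg.det(Rr),arm.solve_ik(np.r_[t,.05],Rr))
E
```

```text
[ 0.5574 -0.1782] [-0.16444599  0.98638609] [0.98638609 0.16444599]
(np.float64(-0.14125820879230985), np.float64(0.002251040716482548), np.float64(0.5259794679867298), array([136.67772 ,  48.008606], dtype=float32))
0.9999999999999999 [-3.41390006e+01  4.14950208e+01  7.99134445e+01 -2.54444375e-14
  5.85915347e+01 -4.36040529e+01]
0.9999999999999999 [-3.41390006e+01  4.14950208e+01  7.99134445e+01 -2.54444375e-14
  5.85915347e+01  1.36395947e+02]
0.9999999999999999 [-2.10354019e+01  3.59173918e+01  9.40460524e+01 -2.54444375e-14
  5.00365558e+01 -3.05004542e+01]
0.9999999999999999 [-2.10354019e+01  3.59173918e+01  9.40460524e+01 -2.54444375e-14
  5.00365558e+01  1.49499546e+02]
```

View pics/both.png

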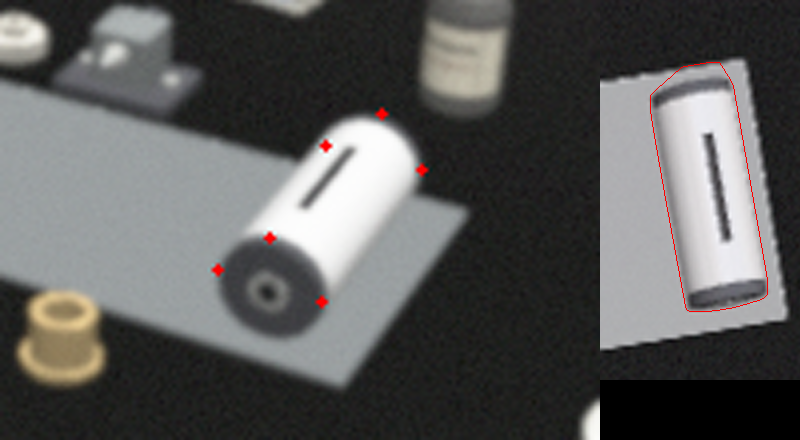

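The projected roller points (red) sit on its silhouette in the scene view, so the pose and heights agree: 141 mm before the centres, yaw 0.5°. I go to the roller and touch it.

```bash
sed -i 's/-.168,.070/-.168,.062/; s/(.07,.070)/(.07,.062)/' h.py; cat >> h.py <<'E'
R=np.c_[np.r_[L,0],np.r_[N,0],[0,0,-1]]
def pos(a,z,lat=0.): return np.r_[C+a*L+lat*N,z]
def stroke(ar,d,zc,f=3,feed=.05,up=.054):
    """roller at along=ar: touch its top with the leading part of the tips, drag 2d, lift"""
    a0=ar-d/2
    arm.move_l(pos(a0,up),R,feed=.12); arm.move_l(pos(a0,zc),R,feed=.04)
    F=arm.current_force()
    arm.move_l(pos(a0+2*d,zc),R,feed=feed); F2=arm.current_force()
    arm.move_l(pos(a0+2*d,up),R,feed=.04)
    return np.round(F,1),np.round(F2,1)
E
python3 - <<'E'
from h import *
arm.move_to([.42,-.05,.25],R); arm.grip(.06)
ar=-.141; a0=ar-.010
arm.move_to(pos(a0,.07),R); f0=np.array(arm.current_force()); print(f0,arm.current_t(),arm.current_width())
z=.050; arm.move_l(pos(a0,z),R,feed=.08)
while z>.043:
    f=np.array(arm.current_force())-f0; print(round(z,4),np.round(f,1),round(arm.current_ee_pos()[2],4))
    if f[2]>5: break
    z-=.001; arm.move_l(pos(a0,z),R,feed=.02)
arm.move_l(pos(a0+.03,z),R,feed=.05); print(np.round(arm.current_force()-f0,1))
arm.move_l(pos(a0+.03,.054),R,feed=.04)
print(roller("pics/r4.png"),arm.current_t())
E
```

```text
[ 0.38888836  3.44163744 -1.12196321] 4.6917 0.060435475312104456
0.05 [-1.2 -0.3 -0.2] 0.0494
0.049 [-1.1 -0.6  0. ] 0.0492
0.048 [-0.7 -0.8  1.2] 0.048
0.047 [-0.3 -0.7  5.2] 0.0472
[-2.8 -1.3  7.3]
(np.float64(-0.10583791315629901), np.float64(0.016304839347433042), np.float64(47.79972678926097), array([201.11508,  74.37088], dtype=float32)) 6.9667
```

Contact came at z = 0.047 with about 5 N. The gripper hides the roller in the top view, so I step aside for a look.

```bash
cat >> h.py <<'E'
def look(save=None):
    p=np.array(arm.current_ee_pos()); arm.move_l(np.r_[p[:2],.10],R,feed=.15)
    arm.move_to([.38,.12,.22],R); return roller(save)
E
python3 - <<'E'
from h import *
q=look("pics/r5.png"); print(q,arm.current_t())
E
```

```text
(np.float64(-0.125536558508371), np.float64(-0.0016637306944757026), np.float64(0.5594337345414715), array([128.89401 ,  47.857903], dtype=float32)) 9.2167
```

View pics/r5.png

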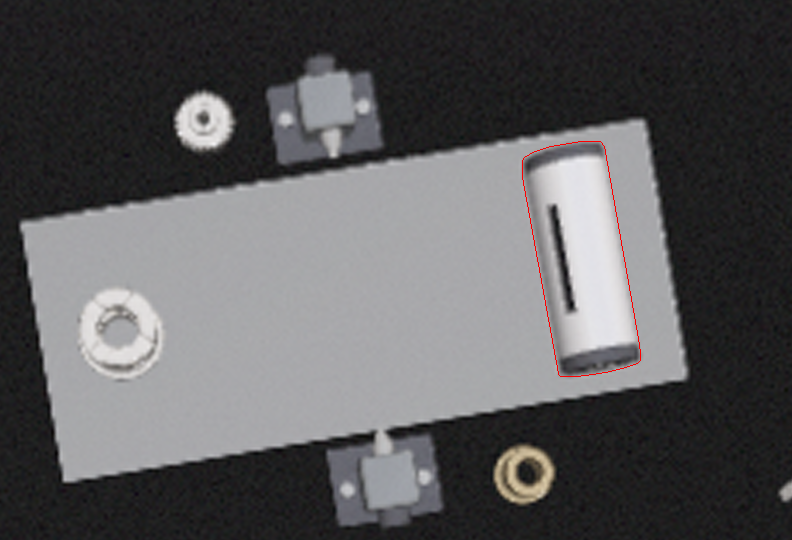

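It rolled as expected, 15.5 mm for a 30 mm drag. The keyway is turned forward at (562,258). Now four 24 mm strokes, with a look after each pair.

```bash
python3 - <<'E'
from h import *
ar=-.1255
for k in range(2):
    arm.move_to(pos(ar-.012,.065),R)
    for i in range(2):
        print(stroke(ar,.024,.047)); ar+=.0244
    q=look(f"pics/r6{k}.png"); print(ar,q,arm.current_t())
    if abs(q[0]-ar)>.008 or abs(q[2])>4: break
    ar=q[0]
E
```

```text
(array([1.5, 2.5, 2.4]), array([0.9, 2.9, 7. ]))
(array([-1.4,  3. ,  7.9]), array([-2.6,  2.5,  9.1]))
-0.07669999999999999 (np.float64(-0.076924014077685), np.float64(-0.00180142163802726), np.float64(0.7891193359506588), array([128.78625,  47.26464], dtype=float32)) 17.2333
(array([1.9, 2.3, 1.7]), array([1. , 3.4, 5.7]))
(array([-1.1,  1.8,  7.6]), array([-4.6,  2. ,  9.8]))
-0.02812401407768499 (np.float64(-0.02846013017765756), np.float64(-0.0019231081918890172), np.float64(0.6706975161209527), array([128.40811 ,  47.554592], dtype=float32)) 24.9583
```

```bash
python3 - <<'E'
from h import *
ar=-.0285
arm.move_to(pos(ar-.007,.065),R)
for i in range(2):
    print(stroke(ar,.014,.047)); ar+=.01425
q=look("pics/r7.png"); print(ar,q,arm.current_t())
E
```

```text
(array([2. , 2.2, 2.7]), array([2. , 2.7, 6.1]))
(array([-0.9,  2.1,  9.2]), array([-3. ,  1.5, 10.3]))
0.0 (np.float64(1.0857156331521445e-05), np.float64(-0.002148386425964154), np.float64(0.7571130694999795), array([128.03514 ,  46.956646], dtype=float32)) 31.5667
```

View pics/r7.png

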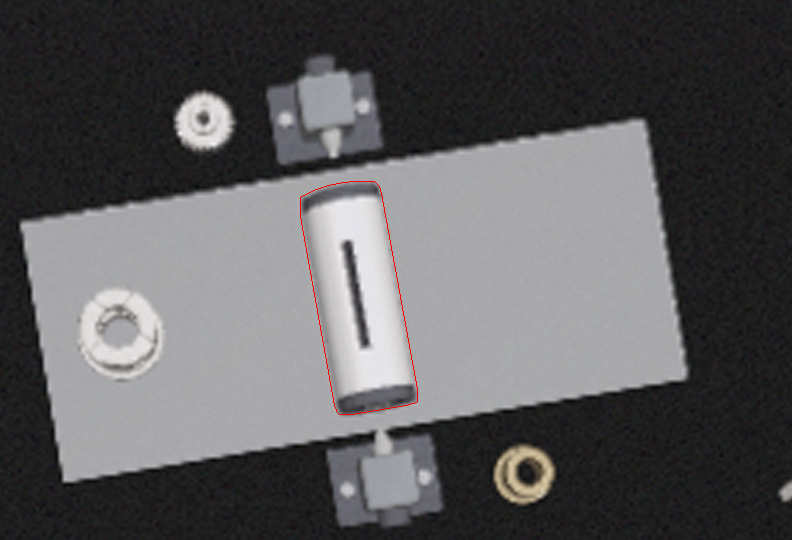

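The roller lies between the cone tips at (333,157) and (380,429). The error along the mat is about 0 mm, the lateral error about −2 mm and the yaw 0.8°. The rotor, bushing and gear have not moved, and the arm is clear.

```bash
python3 -c "
from rig import arm
print(arm.sign_off())"
```

```text
the job is handed in; nothing more can be done
None
```

The roller was rolled about one full turn along the mat and now rests between the bench centres: about 0 mm off the centre line, 2 mm off sideways and 0.8° off in yaw by camera. The rotor, bushing and gear are where they stood, and I handed the job in after about 32 s; the hand-in call returned no verdict.

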